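Lift clean scissors out of their stand with the tongs

TASK

The scissors standing points down in the wooden stand are freshly disinfected and must not be touched with the gripper: pick up the steel tongs from the bench, pass a jaw of the tongs well through at least one of the scissors' finger rings while they stand in their slot, and squeeze the tongs so that both jaws grip the ring or rings. Lift the scissors out and finish while still holding them steady in the squeezed tongs, the points clear above the height of the stand's top, with scissors and tongs touching nothing else. Leave the comb in its slot, and the canister and the two bangles where they are.

Things in the scene. Friction and masses are not known exactly. Their poses are not given: they have to be found in the camera images.
- stand: Fixed wooden block, 60 (own x) x 150 (own y) x 70 mm high, origin at the centre of its underside, z up. Two equal upright slots, 7 (x) x 19.5 (y) mm and 62 mm deep (floor 8 mm above the bench), at own y = +45 and -45 mm. One holds the scissors, the other the comb; which is which varies.
- scissors: Closed steel scissors, about 60 g, rigid, 145 mm long, standing loose, points down, in one slot (may lean a few hundredths of a rad). Origin at the points, own z up to the rings; they lie in their y-z plane, so own x, parallel to the stand's x, is the axis of both ring holes. Blades 5 mm thick, up to 17 wide, for the lowest 84 mm; then two shanks up to the rings (70 mm wide over both).
- ring_left (a point): Centre of the finger ring on the scissors' +y side, (0, 17.5, 128) mm in their frame, about 136 mm above the bench at the start. A round bar 5 mm thick, 25 mm inner and 35 mm outer diameter; hole axis x. The two rings touch: 10 mm of steel between the two holes.
- ring_right (a point): Centre of the other, equal finger ring, at (0, -17.5, 128) mm in the scissors' frame.
- tongs: Stainless spring tongs, 92 g, lying on edge, arms side by side, each 4 mm thick, 20 mm high; they close horizontally. Origin on the middle line at the underside, 90 mm ahead of the hinges, 100 mm behind the tips; x to the tips, y to the left arm, z up. Good place to grip: across both arms at the origin, 40 mm over the outsides at rest. Centre of mass about 6 mm behind it; wire ring behind.
- tong_left: Left arm (+y) of the tongs; origin on its hinge line at the underside, at (-90, 10, 0) mm in the tongs' frame; own x along the arm to the tip, z up. A straight strip for 135 mm, then a 3 mm step inward over 15 mm, then a straight jaw 40 mm long, 4 mm thick, 8 mm high (6 to 14 mm above the underside). A spring turns it out 0.09 rad at rest; jaw tips then 44 mm apart inside.
- tong_right: Right arm (-y), the mirror image, hinge at (-90, -10, 0) mm. Squeezing the arms across the tongs' origin takes about 6 N at first, 9 N when parallel. At 34 mm over their outsides there the jaws are about 29 mm apart inside (33 mm centre to centre); at 24 mm the arms are parallel and the jaws 10 mm apart; each mm less brings the jaws about 2 mm nearer, until they meet.
- jaw_left (a point): Point in the left jaw's centre, 20 mm behind its tip (about 80 mm ahead of the tongs' origin), 10 mm above the tongs' underside; axes as the arm's. The jaw is through a ring when this point is near the ring's centre.
- jaw_right (a point): The same point on the right arm's jaw.
- comb: Steel comb, 169 mm tall and up to 30 mm wide, 4 mm thick, loose, standing on its handle in the other slot of the stand. Origin at the foot of the handle. To be left alone.
- canister: Closed aluminium canister, 68 mm diameter, 126 mm high over its lid knob, loose on the bench. Origin: centre of its underside. To be left alone.
- bangle_a: Glass bangle lying flat on the bench at the robot's right, 68 mm outer diameter, 7 mm high. To be left alone.
- bangle_b: The other, equal bangle, lying flat at the robot's left. To be left alone.
Mind the look-alikes: they are no part of the job. Of the things shaped like the stand, the wooden one is meant.

How it is judged (in metres and radians):
On the way, in this order (a step that is already met when the one before it is completed fails the run):
1. the tongs are gripped and lifted off the bench (contact force between the fingers and tongs above 2 N and height (world z) of tongs above 0.04 m), for 0.2 s.
2. with the scissors still down in the stand, a jaw of the held tongs is through a finger ring (all of step 1 and ((distance between jaw_left and ring_left below 0.0175 m and angle between the x axis of jaw_left and the x axis of ring_left, either way round below 0.6 rad) or (distance between jaw_left and ring_right below 0.0175 m and angle between the x axis of jaw_left and the x axis of ring_right, either way round below 0.6 rad) or (distance between jaw_right and ring_left below 0.0175 m and angle between the x axis of jaw_right and the x axis of ring_left, either way round below 0.6 rad) or (distance between jaw_right and ring_right below 0.0175 m and angle between the x axis of jaw_right and the x axis of ring_right, either way round below 0.6 rad)) and distance of scissors from where it was at the start of the episode below 0.015 m), for 0.1 s.
At the end, for the whole second after the job is handed in: Tongs in the fingers, 40 mm up; a jaw through a ring (point 20 mm behind its tip within 17.5 mm of its centre, 0.6 rad of its axis); both jaws press the scissors over 0.5 N; points over 80 mm above the bench; scissors under 30 mm/s and touched by the tongs alone; others unmoved (all of step 1 and ((distance between jaw_left and ring_left below 0.0175 m and angle between the x axis of jaw_left and the x axis of ring_left, either way round below 0.6 rad) or (distance between jaw_left and ring_right below 0.0175 m and angle between the x axis of jaw_left and the x axis of ring_right, either way round below 0.6 rad) or (distance between jaw_right and ring_left below 0.0175 m and angle between the x axis of jaw_right and the x axis of ring_left, either way round below 0.6 rad) or (distance between jaw_right and ring_right below 0.0175 m and angle between the x axis of jaw_right and the x axis of ring_right, either way round below 0.6 rad)) and height (world z) of scissors above 0.08 m and linear speed of scissors below 0.03 m/s and contact force between scissors and tong_left above 0.5 N and contact force between scissors and tong_right above 0.5 N and contact force between each of the arm, the fingers, stand, comb, canister and scissors below 0.1 N and contact force between stand and tongs below 0.1 N and distance of comb from where it was at the start of the episode below 0.015 m and distance of each of canister, bangle_a, bangle_b from where it was at the start of the episode below 0.02 m); the arm keeps its last pose, push and grip.
It fails at once if the robot itself touches the scissors (contact force between any of the fingers, the arm and scissors above 0.5 N).
It fails at once if the comb is pulled up in its slot or moved by more than 15 mm (distance of comb from where it was at the start of the episode above 0.015 m).
It fails at once if the canister is moved by more than 20 mm or tipped (distance of canister from where it was at the start of the episode above 0.02 m or angle between canister's own z axis and vertical above 0.2 rad).
It fails at once if a bangle is moved by more than 20 mm (distance of any of bangle_a, bangle_b from where it was at the start of the episode above 0.02 m).
It also fails if it takes over 48 s, if anything falls off the work surface, if the arm or the gripper's body presses on something with over 40 N, if the wrist force passes 120 N, or if a joint passes its speed limit or range.

ROBOT

A 6-joint arm with a two-finger parallel gripper is mounted at the origin on the work surface. World frame = base frame: x ahead of the robot, y to its left, z up, the work surface at z = 0. Lengths are in mm, angles in rad, forces in N, time in s.
With the tool pointing down it reaches from about 400 to 925 mm from the base axis. Payload 12.5 kg.
Tool frame: the origin (TCP) lies midway between the tips of the shut fingers; the grasp point (between the pads) lies 19 mm behind it; z points along the fingers, y is the line along which they close (so a half turn about z gives the same grasp; the last joint's range is limited). The gripper opens to 95 mm and grips with 3 to 60 N. Pads are 20 mm wide; open, the fingers measure 119 mm over their backs; the gripper's body (75 mm by 180 mm) begins 59 mm behind the grasp point.
Start: joints at [-0.106, 0.491, 1.559, -0, 1.092, -0.106], TCP at [625.017, 0.021, 214.661] pointing down, gripper open.
Joint ranges: [-3.1, 3.1], [-0.84, 2.19], [0.05, 2.79], [-1.13, 4.28], [0.06, 2.93], [-2.69, 2.69]. Speed limits (rad/s): [2.22, 2.22, 2.79, 3.14, 3.14, 3.14].

INTERFACE

Orientations are given as [roll, pitch, yaw] about the fixed x, y, z axes, in that order (R = Rz(yaw) Ry(pitch) Rx(roll)).
In Python, from cell import * gives the robot as it stands.
- The arm moves only by the tool servo_tool, never from a script. Its argument "moves" is one flat list of numbers, 5 for each row, row after row: the shift along the world's x, y, z as a fraction of full scale, then the turn about the world's z as a fraction of full scale, then the opening, from 0 (shut) to 1 (fully open). A call has 1 to 12 rows; each row is the pose to reach, as a shift and turn from the pose commanded when the call began, turning the shorter way round; what a row does not reach only later rows make up. Full scale, the value 1, is 400 mm for a shift and 180 degrees for a turn. A row lasts 1/12 s, in which the tool goes at most 41.7 mm and 7.16 degrees, less where a joint would pass 70% of its speed; a pose out of reach is approached as far as the arm can. A call with a number of a shift or a turn outside -1 to 1 is refused whole. A call with a gripper value outside its range is refused whole. The fingers move at their own pace and stop on an object; the grip force is fixed at half the most. Time passes only in rows, so rows that repeat a pose let the fingers close. It gives the time, the measured TCP pose, the force, the opening and the grip force at its end, in the units of the state.
- state(): the state, without advancing time (a new reading comes with each control period).
- read_camera(name): name is "scene" or "side" or "wrist"; returns (picture, depth): 400x640x3 uint8, blue, green, red; 400x640 float32, mm along the optical axis (not along the pixel's ray), 0 where there is no reading.
- get_calibration(name): a dict with "K" (3x3 intrinsics, pixels), "k1" (the pictures are not rectified: a ray, as slopes to the right and down, at radius r is drawn at 1 + k1 r^2 times it, then the intrinsics apply), "R" (3x3) and "t" (3): a world point X has camera coordinates R X + t. Camera axes: x right, y down, z forward; pixel columns grow to the right and rows downward; lengths in mm; the calibration is good to about 2 mm. A picture is of the moment at which its call begins: read the wrist's pose just before it. get_calibration takes no time and is no camera call; for the wrist camera it gives the pose at the moment of the call.
- job_done(): hands the job in; it is judged then, once.
The state is a dict: "t": time; "joints": joint angles; "qvel": joint speeds; "tau": joint torques, N m; "eef_pos": TCP position; "tcp_rot": TCP orientation; "ft_force": force on the tool from outside, world axes, zero at the start; "moment": the same for the moment, N m; "opening": opening from 0.0 (shut) to 1.0 (fully open); "grip_force": force on a finger pad.
Only numpy, scipy, OpenCV 4.12 (cv2) and the standard library are available. Lean on these libraries where they do the work, as an engineer would, in place of code of your own. Each camera call takes 0.05 s, during which the arm holds its last target. There are 200 camera calls.

## Working session

There is one attempt and no reset: what is moved stays moved. The work goes in short steps, Python scripts to look and compute and a tool call to move; the robot and the scene stay as the last step left them, time stands still between calls to the robot, and variables do not carry over. Pictures are saved under pics/ and viewed, at most 10 in all, crops included, and the job is handed in when it is done.

Besides the shell and the picture viewer there is one more tool, called after "Emit:" as name(argument=value, ...) on one line, values as JSON. servo_tool: Moves the arm, as the interface text tells. Its arguments: {"type":"object","properties":{"moves":{"type":"array"}},"required":["moves"]}

```bash
mkdir -p pics
cat > h.py <<'E'
from cell import *
import numpy as np, cv2
def shot(n,name):
    p,d=read_camera(n); c=get_calibration(n)
    cv2.imwrite(f'pics/{name}.png',p); np.savez(f'pics/{name}.npz',p=p,d=d,K=c['K'],k1=c['k1'],R=c['R'],t=c['t'])
    return p,d,c
def load(name): 
    z=np.load(f'pics/{name}.npz'); return z['p'],z['d'],{k:z[k] for k in ('K','k1','R','t')}
def dist(c): return np.array([float(c['k1']),0,0,0,0])
def slopes(uv,c): return cv2.undistortPoints(np.float64(uv).reshape(-1,1,2),np.float64(c['K']),dist(c)).reshape(-1,2)
def depthpt(uv,d,c):
    s=slopes(uv,c); uv=np.int32(np.round(uv)).reshape(-1,2); z=d[uv[:,1],uv[:,0]].astype(float)
    X=np.c_[s*z[:,None],z]; return (X-np.ravel(c['t']))@np.array(c['R'])
def onplane(uv,h,c):
    s=slopes(uv,c); R=np.array(c['R']); o=-R.T@np.ravel(c['t']); D=np.c_[s,np.ones(len(s))]@R
    return o+D*((h-o[2])/D[:,2])[:,None]
def proj(X,c):
    R=np.array(c['R']); return cv2.projectPoints(np.float64(X).reshape(-1,1,3),cv2.Rodrigues(R)[0],np.float64(c['t']).reshape(3),np.float64(c['K']),dist(c))[0].reshape(-1,2)
def cloud(d,c):
    v,u=np.nonzero(d>0); return np.c_[u,v],depthpt(np.c_[u,v],d,c)
E
python3 - <<'E'
from h import *
np.set_printoptions(precision=3,suppress=True)
for n in ('scene','side','wrist'):
    p,d,c=shot(n,n+'0'); R=np.array(c['R']); print(n,-R.T@np.ravel(c['t']),R[2],c['K'][0][0],(d>0).mean())
a=cv2.imread('pics/scene0.png');b=cv2.imread('pics/side0.png')
E
```

```text
scene [1481.912  925.51   949.662] [-0.598 -0.6   -0.532] 513.8837965487704 0.98411328125
side [ 225.589 -872.184 1003.283] [ 0.255  0.674 -0.693] 462.2275519010397 0.99608203125
wrist [625.242  69.823 384.389] [-0.    -0.252 -0.968] 338.53261103275145 0.99597265625
```

View pics/scene0.png

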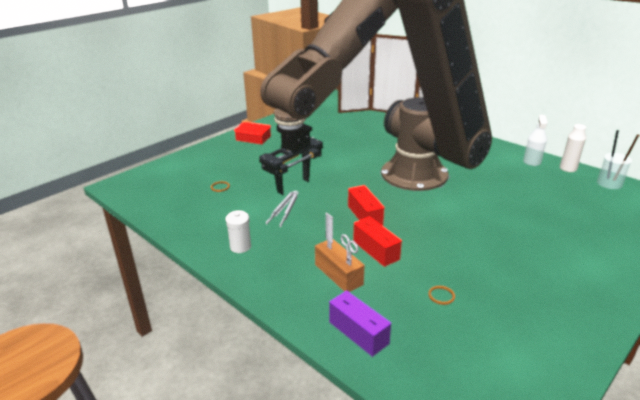

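View pics/side0.png

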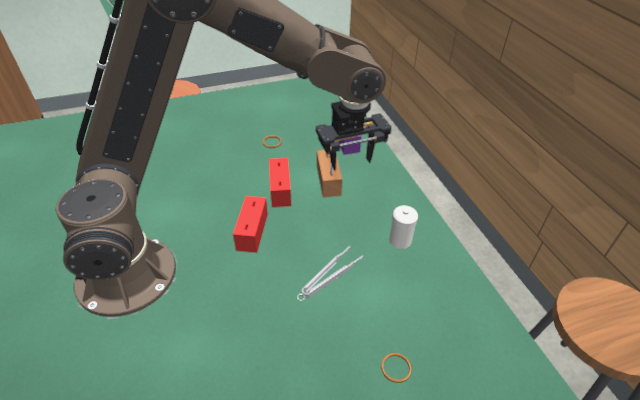

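The scene picture shows the wooden stand at (340,264), with the comb at (329,230) and the scissors at (349,245). The tongs are at (284,208), the canister at (238,232), and the bangles at (220,186) and (441,295). In the side view the tongs are at (328,275) and the stand at (330,172).

Things that could be taken for the stand: red blocks at (366,205), (377,240) and (253,132), and a purple block at (360,322). By the description I choose the brown wooden one. The tongs have no double. The scissors could only be confused with the comb beside them.

Run:
```python
from h import *
np.set_printoptions(precision=1,suppress=True)
a,da,ca=load('scene0');b,db,cb=load('side0')
w,_,_=load('wrist0')
A=cv2.resize(a[195:295,295:395],(400,400),interpolation=cv2.INTER_CUBIC);B=cv2.resize(b[235:310,285:385],(400,300),interpolation=cv2.INTER_CUBIC)
o=np.zeros((600,800,3),np.uint8);o[:400,:400]=A;o[:300,400:]=B;o[300:550,400:]=cv2.resize(w,(400,250));cv2.imwrite('pics/crop1.png',o)
# tongs cloud
for n,d,c,img in(('scene',da,ca,a),('side',db,cb,b)):
    uv,X=cloud(d,c); 
    hsv=cv2.cvtColor(img,cv2.COLOR_BGR2HSV)[uv[:,1],uv[:,0]]
    m=(hsv[:,1]<70)&(hsv[:,2]>90)&(X[:,2]>3)&(X[:,2]<40)&(abs(X[:,0]-600)<300)&(abs(X[:,1])<400)
    P=X[m];print(n,'tongs',len(P),P.min(0),P.max(0))
    # wood
    m=(hsv[:,0]>5)&(hsv[:,0]<18)&(hsv[:,1]>120)&(X[:,2]>62)&(X[:,2]<80)&(X[:,0]>300)&(X[:,0]<1200)&(abs(X[:,1])<500)
    P=X[m]; print(n,'stand',len(P),P.min(0),P.max(0))
    if len(P)>20: print(cv2.minAreaRect(P[:,:2].astype(np.float32)))
    m=(X[:,2]>85)&(X[:,2]<180)&(hsv[:,1]<90)&(X[:,0]>300)&(X[:,0]<1100)&(abs(X[:,1])<400)
    P=X[m];U=uv[m]; print(n,'tall',len(P)); k=(U[:,0]>318)&(U[:,0]<362)&(U[:,1]>205)&(U[:,1]<270) if n=='scene' else U[:,0]>0
    for u,q in list(zip(U[k],P[k]))[::12]: print(u,q,end=';')
```

```text
scene tongs 617 [ 303.8 -303.8    3. ] [771.4 268.5  40. ]
scene stand 721 [340.8 -35.7  62. ] [677.6 266.7  77.9]
((520.28466796875, 102.17786407470703), (387.3656311035156, 234.28135681152344), 68.70447540283203)
scene tall 709
[326 214] [620.4 123.2 175.9];[328 217] [621.2 131.4 170.1];[326 219] [620.1 122.8 159.1];[331 220] [626.8 147.5 170.3];[329 222] [624.3 137.8 158.1];[329 224] [622.3 136.  149.6];[327 226] [627.4 133.3 144.3];[326 228] [622.4 124.8 131. ];[326 230] [621.9 124.2 123.6];[331 231] [627.  147.7 134.1];[329 233] [622.4 136.  119.4];[327 235] [622.1 128.2 108.6];[329 236] [624.8 138.2 111.4];[330 237] [625.1 142.3 110.2];[330 238] [625.9 143.  107.6];[332 239] [625.4 150.1 107.4];[347 240] [641.3 217.7 146. ];[351 241] [647.4 236.5 155.5];[350 242] [643.9 230.2 147.2];[350 243] [641.7 228.6 141.9];[350 244] [643.4 230.  140.3];[356 245] [646.3 252.5 150.1];[357 247] [648.8 258.1 147.8];[352 249] [642.4 236.4 126.7];[347 251] [643.7 220.6 112.6];[350 252] [644.9 231.9 115.8];[348 254] [640.  221.2 100.8];[348 257] [645.5 226.   96.3];[349 260] [643.4 227.9  86. ];
[... 847 characters left out ...]
110.5];[417 216] [ 762.9 -148.1  108.6];[405 217] [ 729.7 -142.2  110.2];[417 217] [ 761.6 -150.7  107.7];[404 218] [ 725.6 -144.5  109.9];[416 218] [ 759.5 -150.2  104. ];[403 219] [ 719.  -150.4  114.3];[415 219] [ 753.2 -155.3  107.4];[402 220] [ 716.5 -150.4  111.2];[414 220] [ 748.1 -158.9  108.9];[401 221] [ 713.3 -151.3  109.4];[413 221] [ 745.2 -159.5  106.6];[402 222] [ 714.  -155.7  109.7];[414 222] [ 748.3 -160.5  102.6];[403 223] [ 717.6 -156.   104.8];[415 223] [ 750.8 -162.3   99.7];[405 224] [ 721.5 -160.1  103.8];[398 225] [ 709.5 -146.4   90.1];[410 225] [ 734.6 -164.7   99.9];[403 226] [ 718.7 -156.9   93.7];[401 227] [ 713.9 -155.6   90. ];[402 228] [ 715.9 -158.1   88. ];
```

View pics/crop1.png

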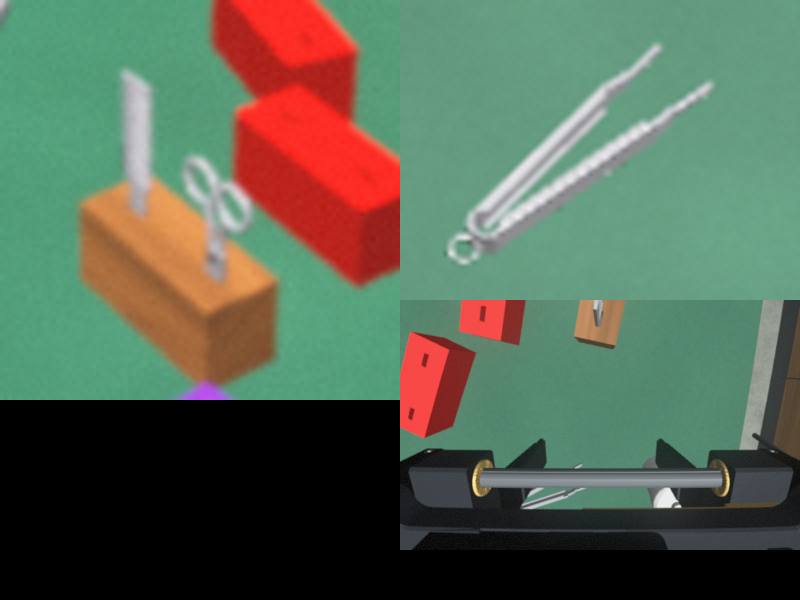

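The crop confirms the choice: the wooden stand has the comb in its far slot and the scissors (two rings) in the near slot, with the ring plane along the stand's long side. The tongs lie open, with the wire ring at crop (465,248) and the tips at (658,46) and (711,86). Next I measure the tongs and the stand.

Run:
```python
from h import *
np.set_printoptions(precision=1,suppress=True)
for n,box in(('scene0',(262,186,302,228)),('side0',(290,240,370,305))):
    p,d,c=load(n); uv,X=cloud(d,c); hsv=cv2.cvtColor(p,cv2.COLOR_BGR2HSV)[uv[:,1],uv[:,0]]
    i=(uv[:,0]>=box[0])&(uv[:,0]<box[2])&(uv[:,1]>=box[1])&(uv[:,1]<box[3])
    m=i&(hsv[:,1]<75)&(X[:,2]>8)&(X[:,2]<30)
    P=X[m]; top=P[P[:,2]>11]
    r=cv2.minAreaRect(P[:,:2].astype(np.float32)); print(n,len(P),r,cv2.boxPoints(r).tolist())
    # tong axis: iterate bisector via two-line fit
    q=P[:,:2]; mu=q.mean(0); u,s,vt=np.linalg.svd(q-mu); ax=vt[0]; ax=ax*np.sign(ax[0]); nn=np.array([-ax[1],ax[0]])
    a=(q-mu)@ax; b=(q-mu)@nn
    for lo in range(-130,130,15):
        k=(a>=lo)&(a<lo+15)
        if k.sum()>3: bb=b[k]; zz=P[k,2]; print(lo+7,k.sum(),'L',bb[bb>np.median(bb)].mean().round(1),'R',bb[bb<np.median(bb)].mean().round(1),'rng',bb.min().round(1),bb.max().round(1),'z',np.percentile(zz,[50,95]))
    print('mu',mu,'ax',ax,'a rng',a.min(),a.max())
p,d,c=load('scene0'); uv,X=cloud(d,c); hsv=cv2.cvtColor(p,cv2.COLOR_BGR2HSV)[uv[:,1],uv[:,0]]
m=(hsv[:,1]>110)&(hsv[:,0]<20)&(abs(X[:,2]-70)<4)&(uv[:,0]>312)&(uv[:,0]<366)&(uv[:,1]>235)&(uv[:,1]<292)
m&=(hsv[:,0]>5); print(cv2.minAreaRect(X[m][:,:2].astype(np.float32)),X[m,2].mean())
k=(uv[:,0]>318)&(uv[:,0]<362)&(uv[:,1]>205)&(uv[:,1]<272)&(hsv[:,1]<90)&(X[:,2]>85)
P=X[k&(X[:,1]<170)]; r=np.polyfit(P[:,1],P[:,0],1); print('comb',P.mean(0),r)
P=X[k&(X[:,1]>190)&(X[:,2]>105)]; print('sc',P.mean(0),P.min(0),P.max(0),np.polyfit(P[:,1],P[:,0],1))
```

```text
scene0 240 ((498.8319091796875, -182.542724609375), (226.37234497070312, 50.224693298339844), 27.006685256958008) [[386.58489990234375, -211.56600952148438], [409.39166259765625, -256.3138732910156], [611.0789184570312, -153.51943969726562], [588.2721557617188, -108.77157592773438]]
-93 14 L 7.2 R -5.9 rng -11.0 9.8 z [17.2 23.3]
-78 13 L 7.2 R -8.9 rng -10.6 12.0 z [19.4 22.7]
-63 21 L 12.3 R -8.2 rng -12.7 15.4 z [19.9 23.8]
-48 15 L 6.7 R -12.8 rng -14.5 14.6 z [18.4 22.3]
-33 20 L 12.1 R -14.0 rng -17.5 16.4 z [19.5 21.7]
-18 19 L 16.0 R -14.8 rng -16.9 18.6 z [17.7 23.5]
-3 21 L 16.5 R -14.9 rng -16.5 19.6 z [20.6 25.3]
12 15 L 16.9 R -18.2 rng -21.1 21.2 z [19.8 24.5]
27 20 L 19.4 R -16.6 rng -20.7 22.3 z [21.1 25.4]
42 27 L 20.9 R -20.7 rng -26.4 23.8 z [19.6 24. ]
57 14 L 21.8 R -19.7 rng -21.4 22.8 z [17.5 22.3]
72 15 L 21.8 R -20.8 rng -23.9 23.8 z [13.9 20.5]
87 11 L 13.7 R -22.9 rng -24.7 23.8 z [14.7 17.4]
102 11 L 24.5 R -23.4 rng -24.3 25.0 z [14.4 17.3]
mu [ 502.  -178.3] ax [0.9 0.4] a rng -118.01492834724682 108.79547751549725
side0 455 ((497.0103759765625, -179.229
[... 593 characters left out ...]
 L 11.8 R -14.5 rng -17.8 23.7 z [17.  20.6]
27 35 L 13.9 R -15.1 rng -18.2 25.4 z [17.9 20.4]
42 38 L 17.6 R -16.5 rng -19.7 27.6 z [17.2 20.2]
57 28 L 16.8 R -17.8 rng -19.5 26.4 z [15.  19.9]
72 23 L 25.5 R -17.1 rng -18.5 27.7 z [13.4 16.2]
87 20 L 25.8 R -12.9 rng -19.9 29.0 z [11.7 13.9]
102 16 L 10.8 R -19.3 rng -21.4 27.9 z [12.  14.6]
117 9 L 4.9 R -19.6 rng -20.7 28.5 z [10.1 13.6]
mu [ 490.8 -188.3] ax [0.9 0.4] a rng -100.84224625027946 119.3178656564374
((632.2828369140625, 180.9841766357422), (155.9942169189453, 64.95004272460938), 77.8759765625) 71.17663386979538
comb [623.4 136.4 134.8] [  0.2 598.5]
sc [642.4 225.3 134.6] [630.6 190.4 106.5] [652.7 258.3 155.7] [  0.2 594.9]
```

Emit:
servo_tool(moves=[-0.29,-0.44,0,-0.36,1,-0.29,-0.44,0,-0.36,1,-0.29,-0.44,0,-0.36,1,-0.29,-0.44,0,-0.36,1,-0.29,-0.44,0,-0.36,1,-0.29,-0.44,0,-0.36,1,-0.29,-0.44,0,-0.36,1,-0.29,-0.44,0,-0.36,1,-0.29,-0.44,0,-0.36,1,-0.29,-0.44,0,-0.36,1,-0.29,-0.44,0,-0.36,1,-0.29,-0.44,0,-0.36,1])

```text
t: 1.15
eef_pos: [509.0, -175.9, 214.6]
tcp_rot: [-3.142, 0.0, 0.444]
ft_force: [0.1, -0.7, 0.2]
opening: 0.995
grip_force: 0.0
```

Run:
```python
from h import *
s=state(); print(s)
p,d,c=shot('wrist','wrist1'); print(c)
```

```text
{'t': 1.15, 'joints': array([-4.55371304e-01,  3.68555985e-01,  1.77090611e+00, -9.81149780e-05,
        1.00227180e+00,  6.71456741e-01]), 'qvel': array([ 0.00052166, -0.00011642,  0.00049326, -0.00109358,  0.00028879,
        0.00828291]), 'tau': array([-9.93166748e-02, -5.13444793e+01, -2.42726612e+01,  7.13283475e-02,
       -2.28223944e-02,  1.02531994e-01]), 'eef_pos': array([ 508.98303958, -175.89519614,  214.58570104]), 'tcp_rot': array([-3.14153350e+00,  1.52599036e-04,  4.44021116e-01]), 'ft_force': array([ 0.13415514, -0.69285956,  0.20391836]), 'moment': array([ 0.01267796,  0.10599288, -0.010097  ]), 'grip_force': 0.0, 'opening': 0.9950638892131694}
{'K': array([[338.53261103,   0.        , 321.08804198],
       [  0.        , 338.53261103, 194.89014164],
       [  0.        ,   0.        ,   1.        ]]), 'k1': -0.037804106526923204, 'R': array([[ 4.29160581e-01, -9.03228189e-01,  1.84263303e-04],
       [-8.74231341e-01, -4.15331701e-01,  2.51434168e-01],
       [-2.27025897e-01, -1.08066722e-01, -9.67874385e-01]]), 't': array([-378.21884896,  343.46314375,  486.67459876])}
```

View pics/wrist1.png

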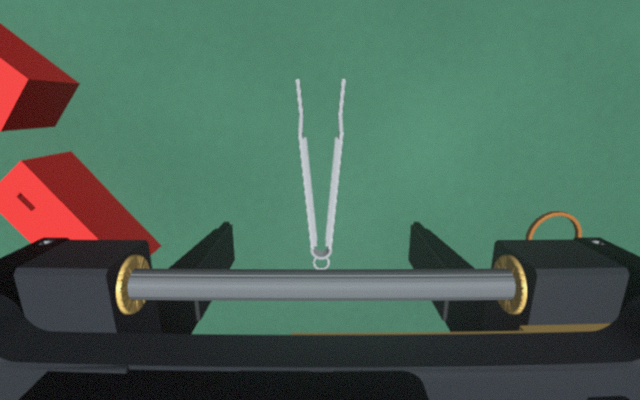

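The wrist view shows the tongs nicely aligned: tips at (298,81) and (344,81), wire ring at (321,262), arms symmetric between the fingers.

Run:
```python
from h import *
np.set_printoptions(precision=1,suppress=True)
p,d,c=load('wrist1')
T=onplane([(298,80),(344,80)],14,c); print(T)
H=onplane([(304,140),(338,140),(315,248),(327,248)],20,c); print(H)
W=onplane([(321,262)],10,c);print(W)
tip=T.mean(0)[:2]
# colour mask based axis: row-wise centre
hsv=cv2.cvtColor(p,cv2.COLOR_BGR2HSV); m=((hsv[...,1]<70)&(hsv[...,2]>110)).astype(np.uint8); m[:, :280]=0;m[:,360:]=0;m[:70]=0;m[258:]=0
C=[]
for v in range(145,245,5):
    u=np.nonzero(m[v])[0]; C.append(((u.min()+u.max())/2,v,))
Q=onplane(C,20,c); f=np.polyfit(Q[:,0],Q[:,1],1); print('axis yaw',np.arctan(f[0]),f)
ax=np.array([np.cos(np.arctan(f[0])),np.sin(np.arctan(f[0]))])
print('mid tip',tip,'origin',tip-100*ax, 'line y at x', np.polyval(f,tip[0]-100*ax[0]))
```

```text
[[ 587.7 -112.8   14. ]
 [ 608.3 -156.2   14. ]]
[[ 534.4 -144.6   20. ]
 [ 550.1 -177.4   20. ]
 [ 426.9 -208.1   20. ]
 [ 432.9 -220.7   20. ]]
[[ 409.5 -224.1   10. ]]
axis yaw 0.4461113107296301 [   0.5 -419.8]
mid tip [ 598.  -134.5] origin [ 507.8 -177.6] line y at x -176.92066066000285
```

Emit:
servo_tool(moves=[-0.003,-0.003,-0.1,0,1,-0.003,-0.003,-0.2,0,1,-0.003,-0.003,-0.3,0,1,-0.003,-0.003,-0.4,0,1,-0.003,-0.003,-0.45,0,1,-0.003,-0.003,-0.49,0,1,-0.003,-0.003,-0.51,0,1,-0.003,-0.003,-0.525,0,1,-0.003,-0.003,-0.525,0,0.6,-0.003,-0.003,-0.525,0,0.36,-0.003,-0.003,-0.525,0,0.36,-0.003,-0.003,-0.525,0,0.36])

```text
t: 2.2
eef_pos: [508.3, -177.4, 5.7]
tcp_rot: [3.14, -0.001, 0.44]
ft_force: [-0.6, 0.1, -0.4]
opening: 0.774
grip_force: 0.0
```

Emit:
servo_tool(moves=[0,0,0,0,0.36,0,0,0,0,0.36,0,0,0,0,0.36,0,0,0,0,0.36,0,0,0,0,0.36,0,0,0,0,0.36,0,0,0,0,0.36,0,0,0,0,0.36])

```text
t: 2.87
eef_pos: [507.9, -177.2, 4.7]
tcp_rot: [3.141, -0.0, 0.44]
ft_force: [0.2, -0.0, 2.1]
opening: 0.367
grip_force: 7.3
```

Emit:
servo_tool(moves=[0,0,0.01,0,0.36,0,0,0.03,0,0.36,0,0,0.06,0,0.36,0,0,0.1,0,0.36,0,0,0.15,0,0.36,0,0,0.21,0,0.36,0,0,0.28,0,0.36,0,0,0.35,0,0.36,0,0,0.42,0,0.36,0,0,0.48,0,0.36,0,0,0.52,0,0.36,0,0,0.52,0,0.36])

```text
t: 3.87
eef_pos: [508.7, -177.6, 216.5]
tcp_rot: [3.137, -0.004, 0.44]
ft_force: [-0.1, -1.1, -1.3]
opening: 0.359
grip_force: 6.6
```

Emit:
servo_tool(moves=[0,0.03,0,0,0.36,0,0.1,0,-0.02,0.36,0,0.19,0,-0.04,0.36,0,0.28,0,-0.06,0.36,0,0.37,0,-0.08,0.36,0,0.46,0,-0.1,0.36,0,0.55,0,-0.12,0.36,0,0.64,0,-0.14,0.36,0,0.73,0,-0.17,0.36,0,0.81,0,-0.19,0.36,0,0.87,0,-0.21,0.36,0,0.9,0,-0.21,0.36])

```text
t: 4.87
eef_pos: [506.4, 185.8, 211.3]
tcp_rot: [3.141, 0.002, -0.221]
ft_force: [0.5, -0.0, -1.2]
opening: 0.361
grip_force: 6.6
```

Emit:
servo_tool(moves=[-0.02,0.06,0,0,0.36,-0.03,0.12,0,0,0.36,-0.03,0.17,0,0,0.36,-0.03,0.185,0,0,0.36,-0.03,0.185,0,0,0.36,-0.03,0.185,0,0,0.36])

```text
t: 5.37
eef_pos: [495.5, 256.2, 212.0]
tcp_rot: [3.14, 0.001, -0.219]
ft_force: [0.4, -0.0, -0.5]
opening: 0.361
grip_force: 6.6
```

Run:
```python
from h import *
s=state(); print(s['eef_pos'],s['tcp_rot'],s['opening'],s['grip_force'])
shot('wrist','wrist2'); shot('scene','scene2'); shot('side','side2')
```

```text
[495.46280848 256.21855269 211.95242715] [ 3.14048805e+00  1.07451385e-03 -2.18664042e-01] 0.360798490417624 6.598930855113849
```

View pics/wrist2.png

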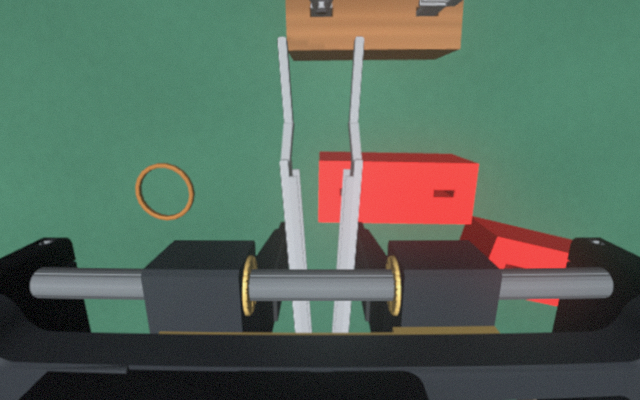

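The wrist view shows the tongs held straight, jaws at (285,80) and (358,80). The stand is at the top, and the scissors slot at about (322,5) is just cut off. I move forward, well above the rings, to see them from above.

Emit:
servo_tool(moves=[0.05,-0.011,0,0,0.36,0.11,-0.024,0,0,0.36,0.17,-0.037,0,0,0.36,0.21,-0.046,0,0,0.36,0.22,-0.049,0,0,0.36,0.22,-0.049,0,0,0.36,0.22,-0.049,0,0,0.36,0.22,-0.049,0,0,0.36])

```text
t: 6.18
eef_pos: [582.9, 237.2, 212.7]
tcp_rot: [3.141, 0.0, -0.22]
ft_force: [0.4, -0.2, -0.4]
opening: 0.361
grip_force: 6.6
```

Run:
```python
from h import *
s=state(); print(s['eef_pos'],s['tcp_rot'],s['opening'],s['grip_force'])
p,d,c=shot('wrist','wrist3'); q,_,_=load('scene2')
o=np.zeros((600,800,3),np.uint8)
o[:400]=cv2.resize(p[0:160,160:480],(800,400),interpolation=cv2.INTER_CUBIC)
o[400:,:400]=cv2.resize(q[190:290,260:460],(400,200),interpolation=cv2.INTER_CUBIC)
cv2.imwrite('pics/w3.png',o)
```

```text
[582.93417428 237.18641375 212.73496347] [ 3.14136436e+00  4.32826289e-04 -2.19815600e-01] 0.3614736374678299 6.599047352669345
```

View pics/w3.png

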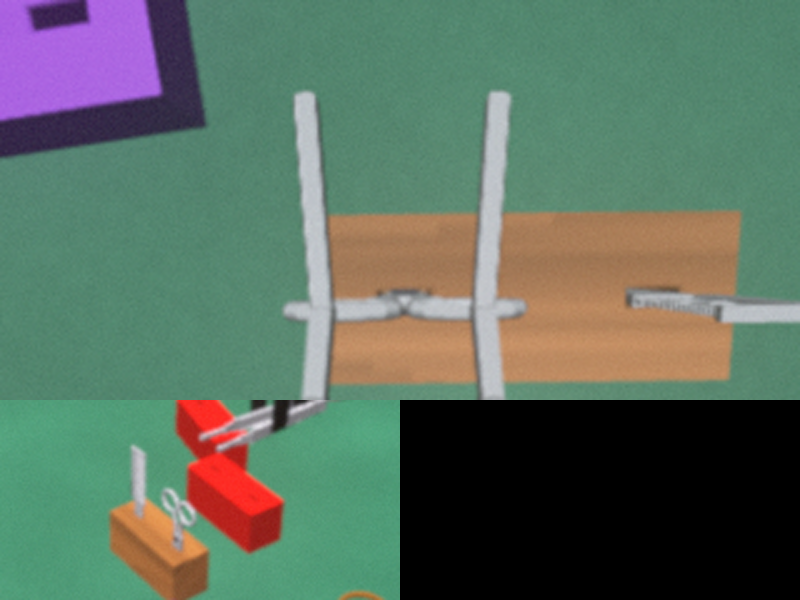

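From above (crop scale 2.5, offset 160), the rings span crop (285,311) to (525,308), i.e. pixels (274,124.4) to (370,123.2). The jaws straddle the middle, with tips at crop (305,95) and (498,95), and the jaw plane looks square to the ring plane.

Run:
```python
from h import *
np.set_printoptions(precision=2,suppress=True)
p,d,c=load('wrist3')
f=lambda l:[(160+x/2.5-.3,y/2.5-.3) for x,y in l]
s=np.array([582.93,237.19,212.73]); yaw=-0.2198
ax=np.array([np.cos(yaw),np.sin(yaw)]); ny=np.array([-ax[1],ax[0]])
loc=lambda X:np.c_[(X[:,:2]-s[:2])@ax,(X[:,:2]-s[:2])@ny]
R=onplane(f([(285,311),(525,308),(404,309)]),136,c); print('rings',R,loc(R),np.linalg.norm(R[0]-R[1]))
t=R[0]-R[1]; print('ring plane normal yaw',np.arctan2(t[1],t[0])-np.pi/2)
J=onplane(f([(305,93),(499,92),(318,300),(485,300)]),s[2]-4.7+14,c); print('jaws',J,loc(J))
# depth: rings & jaws & slot
uv,X=cloud(d,c); hsv=cv2.cvtColor(p,cv2.COLOR_BGR2HSV)[uv[:,1],uv[:,0]]
k=(hsv[:,1]<80)&(uv[:,0]>260)&(uv[:,0]<400)&(uv[:,1]<160)
j=k&(X[:,2]>190)&(uv[:,1]<110); print('jaw z',np.percentile(X[j,2],[10,50,90]))
for v0 in (40,60,80,100,130,150): 
    q=k&(X[:,2]>190)&(abs(uv[:,1]-v0)<5); print(v0,np.median(X[q,2]),end=' ')
r=k&(X[:,2]>110)&(X[:,2]<165); print('ring z',np.percentile(X[r,2],[5,50,95]),loc(X[r]).mean(0),loc(X[r]).min(0),loc(X[r]).max(0))
# scene2 jaws
```

```text
rings [[648.08 256.92 136.  ]
 [633.94 189.6  136.  ]
 [641.17 223.51 136.  ]] [[ 59.28  33.46]
 [ 60.16 -35.32]
 [ 59.82  -0.66]] 68.78680974298543
ring plane normal yaw -0.2070797966826612
jaws [[685.51 231.6  222.03]
 [678.21 198.11 222.03]
 [650.11 237.98 222.03]
 [643.34 207.62 222.03]] [[101.33  16.91]
 [101.51 -17.37]
 [ 65.39  15.41]
 [ 65.4  -15.69]]
jaw z [220.97 222.31 223.25]
40 222.3393441018815 60 222.25567744978434 80 222.27241960545828 100 222.27837460169877 130 224.72787600801186 150 224.70868809185868 ring z [123.25 149.06 153.52] [60.21 -0.46] [ 56.96 -34.35] [62.51 33.78]
```

Emit:
servo_tool(moves=[-0.06,0.013,0,0,0.36,-0.13,0.028,0,0,0.36,-0.165,0.036,0,0,0.36,-0.165,0.036,0,0,0.36,-0.165,0.036,-0.05,0,0.36,-0.165,0.036,-0.11,0,0.36,-0.165,0.036,-0.17,0,0.36,-0.165,0.036,-0.206,0,0.36,-0.165,0.036,-0.206,0,0.36,-0.165,0.036,-0.206,0,0.36,-0.165,0.036,-0.206,0,0.36,-0.165,0.036,-0.206,0,0.36])

```text
t: 7.23
eef_pos: [518.5, 251.8, 131.5]
tcp_rot: [-3.141, -0.002, -0.22]
ft_force: [-0.5, 0.4, -1.0]
opening: 0.365
grip_force: 6.6
```

Run:
```python
from h import *
np.set_printoptions(precision=2,suppress=True)
s=state(); print(s['eef_pos'],s['tcp_rot'],s['opening'],s['grip_force'])
p,d,c=shot('wrist','wrist4'); q,e,cs=shot('scene','scene4')
o=np.zeros((600,800,3),np.uint8)
o[:400]=cv2.resize(p[0:160,160:480],(800,400),interpolation=cv2.INTER_CUBIC)
o[400:,:400]=cv2.resize(q[210:280,290:430],(400,200),interpolation=cv2.INTER_CUBIC)
cv2.imwrite('pics/w4.png',o)
```

```text
[518.47 251.85 131.55] [-3.14 -0.   -0.22] 0.3648584035616545 6.599000688497085
```

View pics/w4.png

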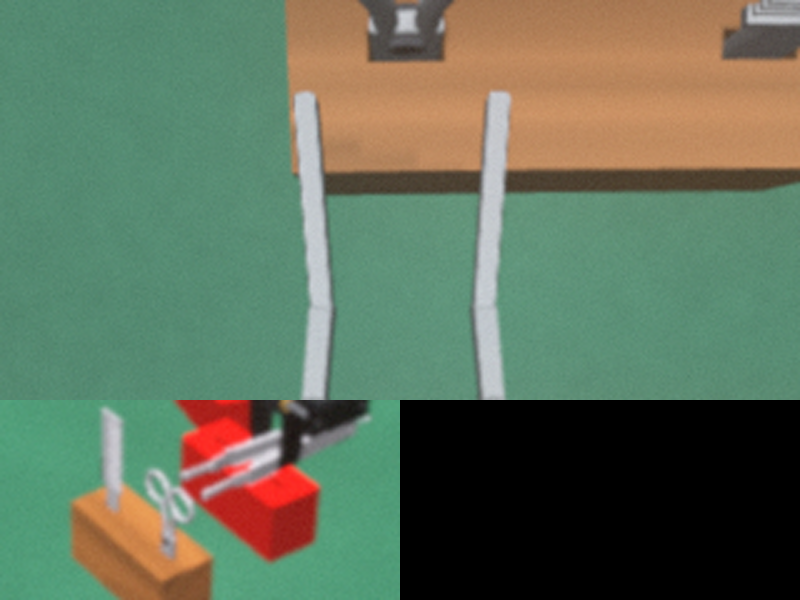

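The jaws are centred on the scissors slot: mid at crop 402 against slot 404. In the scene view the tips point at the rings. I advance gently.

Emit:
servo_tool(moves=[0.015,-0.004,-0.002,0,0.36,0.03,-0.008,-0.002,0,0.36,0.045,-0.011,-0.002,0,0.36,0.06,-0.014,-0.002,0,0.36,0.075,-0.018,-0.002,0,0.36,0.09,-0.021,-0.002,0,0.36,0.102,-0.024,-0.002,0,0.36,0.112,-0.026,-0.002,0,0.36,0.112,-0.026,-0.002,0,0.36,0.112,-0.026,-0.002,0,0.36,0.112,-0.026,-0.002,0,0.36,0.112,-0.026,-0.002,0,0.36])

```text
t: 8.33
eef_pos: [562.4, 241.3, 129.5]
tcp_rot: [3.141, 0.0, -0.22]
ft_force: [0.1, 0.3, -1.4]
opening: 0.361
grip_force: 6.6
```

Run:
```python
from h import *
np.set_printoptions(precision=2,suppress=True)
s=state(); print(s['eef_pos'],s['tcp_rot'],s['opening'],s['grip_force'],s['ft_force'])
p,d,c=shot('wrist','wrist5'); q,e,cs=shot('scene','scene5')
o=np.zeros((600,800,3),np.uint8)
o[:300,:600]=cv2.resize(p[0:160,160:480],(600,300),interpolation=cv2.INTER_CUBIC)
o[300:,:600]=cv2.resize(q[215:275,300:420],(600,300),interpolation=cv2.INTER_CUBIC)
cv2.imwrite('pics/w5.png',o)
```

```text
[562.36 241.32 129.47] [ 3.14  0.   -0.22] 0.361462878527761 6.598875386131908 [ 0.13  0.27 -1.44]
```

View pics/w5.png

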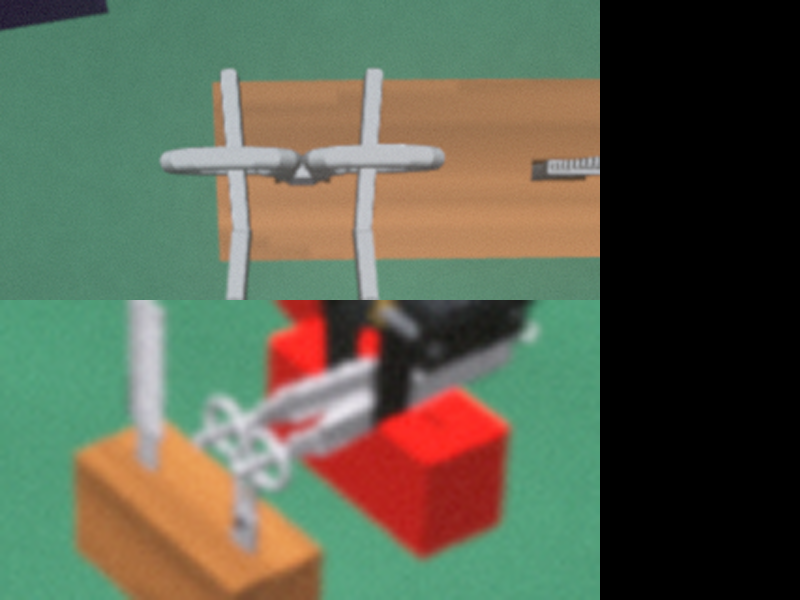

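Both jaws are through, one in each ring, with the ring plane at mid-jaw and centred (302 against 301.5). Now squeeze.

Emit:
servo_tool(moves=[0,0,0,0,0.33,0,0,0,0,0.3,0,0,0,0,0.28,0,0,0,0,0.26,0,0,0,0,0.24,0,0,0,0,0.2,0,0,0,0,0.1,0,0,0,0,0,0,0,0,0,0,0,0,0,0,0,0,0,0,0,0,0,0,0,0,0])

```text
t: 9.43
eef_pos: [562.6, 241.2, 129.5]
tcp_rot: [3.141, -0.0, -0.22]
ft_force: [-0.3, 0.4, -0.3]
opening: 0.255
grip_force: 30.0
```

Emit:
servo_tool(moves=[0,0,0.01,0,0,0,0,0.025,0,0,0,0,0.045,0,0,0,0,0.07,0,0,0,0,0.1,0,0,0,0,0.13,0,0,0,0,0.16,0,0,0,0,0.19,0,0,0,0,0.215,0,0,0,0,0.235,0,0,0,0,0.25,0,0,0,0,0.25,0,0])

```text
t: 10.43
eef_pos: [562.9, 241.3, 230.9]
tcp_rot: [-3.141, -0.002, -0.22]
ft_force: [0.4, 0.5, -1.7]
opening: 0.25
grip_force: 30.0
```

Emit:
servo_tool(moves=[0,0,0,0,0,0,0,0,0,0,0,0,0,0,0,0,0,0,0,0,0,0,0,0,0,0,0,0,0,0,0,0,0,0,0,0,0,0,0,0,0,0,0,0,0,0,0,0,0,0,0,0,0,0,0,0,0,0,0,0])

```text
t: 11.43
eef_pos: [562.6, 241.2, 229.5]
tcp_rot: [3.142, -0.0, -0.22]
ft_force: [-0.4, -0.3, -2.5]
opening: 0.251
grip_force: 30.0
```

Run:
```python
from h import *
np.set_printoptions(precision=2,suppress=True)
s=state(); print(s['eef_pos'],s['tcp_rot'],s['opening'],s['grip_force'],s['ft_force'])
p,d,c=shot('wrist','wrist6'); q,e,cs=shot('scene','scene6'); r,_,_=shot('side','side6')
o=np.zeros((600,800,3),np.uint8)
o[:300,:600]=cv2.resize(p[0:160,160:480],(600,300),interpolation=cv2.INTER_CUBIC)
o[300:,:400]=cv2.resize(q[170:290,280:440],(400,300),interpolation=cv2.INTER_CUBIC)
o[300:,400:]=cv2.resize(r[90:210,240:400],(400,300),interpolation=cv2.INTER_CUBIC)
cv2.imwrite('pics/w6.png',o)
```

```text
[562.64 241.22 229.49] [ 3.14 -0.   -0.22] 0.25140924803710674 29.995365142822266 [-0.42 -0.26 -2.51]
```

View pics/w6.png

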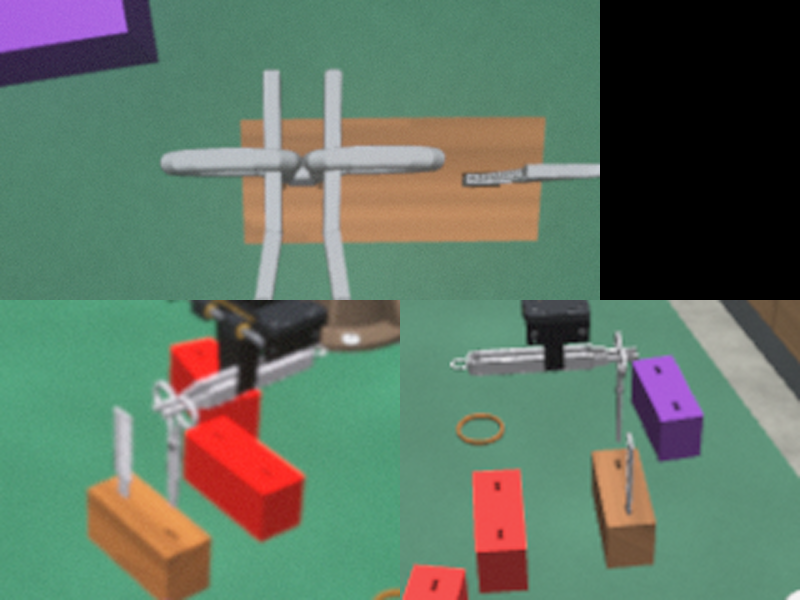

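The scissors hang upright in the squeezed tongs. The points are about 108 mm up, clear of the stand and with the slot empty, and the comb is still in its slot. I hand the job in.

```bash
python3 -c "
from cell import *
print(job_done())"
```

```text
the job is handed in; nothing more can be done
None
```

I handed the job in at about 11.5 s: the scissors hang upright in the squeezed tongs, a jaw through each finger ring, points about 108 mm above the bench by my estimate; the comb is still in its slot, nothing else was touched as far as I could see, and no verdict came back.

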